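Log fossil vials into taped holders

TASK

Clear the black-capped empty vial out of the red-taped holder and stand it in the grey returns tray, then log the specimens in this order: red-capped vial, yellow-capped vial, blue-capped vial, each standing upright in the well of the holder with tape of its own colour. Set each vial down gently, do not drop or tip any, and leave the white-capped vial and the flat blue tin where they are.

Things in the scene. Friction and masses are not known exactly. Their poses are not given: they have to be found in the camera images.
- vial_black: loose clear screw-cap vial with a black cap, empty; at the start it stands in the well of the red-taped holder; 60 mm tall, body 32 mm across, cap 34 mm across and 16 mm high (the top 16 mm); 55 to 100 g. Origin: centre of its underside; z up through the cap
- vial_red: loose clear screw-cap vial with a red cap, bone chips inside, standing on the bench; 60 mm tall, body 32 mm across, cap 34 mm across and 16 mm high (the top 16 mm); 55 to 100 g. Origin: centre of its underside; z up through the cap
- vial_yellow: loose clear screw-cap vial with a yellow cap, bone chips inside, standing on the bench; 60 mm tall, body 32 mm across, cap 34 mm across and 16 mm high (the top 16 mm); 55 to 100 g. Origin: centre of its underside; z up through the cap
- vial_blue: loose clear screw-cap vial with a blue cap, bone chips inside, standing on the bench; 60 mm tall, body 32 mm across, cap 34 mm across and 16 mm high (the top 16 mm); 55 to 100 g. Origin: centre of its underside; z up through the cap
- vial_white: bystander: loose clear vial of the same size with a white cap, standing on the bench; not to be moved. Origin: centre of its underside
- blue_tin: bystander: loose flat round tin, 50 mm across, 18 mm high, steel with a blue lid, lying on the bench; not to be moved. Origin: centre of its underside
- holder_red: fixed white porcelain block 80 x 80 mm, 18 mm high, with one round well, 52 mm across and 10 mm deep, in its middle; strips of red tape along two opposite top edges. Origin: centre of the underside; well centre straight above it, well floor 8 mm up; z up
- holder_yellow: fixed white porcelain block 80 x 80 mm, 18 mm high, with one round well, 52 mm across and 10 mm deep, in its middle; strips of yellow tape along two opposite top edges. Origin: centre of the underside; well centre straight above it, well floor 8 mm up; z up
- holder_blue: fixed white porcelain block 80 x 80 mm, 18 mm high, with one round well, 52 mm across and 10 mm deep, in its middle; strips of blue tape along two opposite top edges. Origin: centre of the underside; well centre straight above it, well floor 8 mm up; z up
- returns_tray: fixed grey open tray 84 x 84 mm, 25 mm high, walls 4 mm (76 mm square inside), floor 4 mm up. Origin: centre of the underside; z up

How it is judged:
By the outcome, as a careful person would: the job done as asked, in the order asked, and still so for the second after the job is handed in, with the robot touching nothing.
It also fails if it takes over 93 s, if anything falls off the work surface, if the arm or the gripper's body presses on something with over 40 N, if the wrist force passes 120 N, or if a joint passes its speed limit or range.

ROBOT

A 6-joint arm with a two-finger parallel gripper is mounted at the origin on the work surface. World frame = base frame: x ahead of the robot, y to its left, z up, the work surface at z = 0. Lengths are in m, angles in rad, forces in N, time in s.
With the tool pointing down it reaches from about 0.3 to 0.875 m from the base axis. Payload 4.2 kg.
Tool frame: the origin (TCP) lies on the centre line of the jaws, within the pads' length; the fingertips stand ctrl.tip_extent ahead of it and the grasp point (between the pads) is the TCP (ctrl.tip_extent is the distance from the TCP to the fingertips, in m); y points along the fingers, z is the direction in which the jaws open and shut, and the axes are right-handed (so a half turn about y gives the same grasp; the last joint's range is limited). The gripper opens to 85 mm and grips with 20 to 120 N. Pads are 22 mm wide; open, the fingers measure 114 mm over their backs; the gripper's body (76 mm by 85 mm) begins 54 mm behind the grasp point. The pads swing forward as they close: fully open they stand 13 mm farther back than shut.
Start: joints at [1.13, 0.32, 1.565, -0, 1.257, -0.02], TCP at [0.235, 0.525, 0.25] pointing down, gripper open.
Joint ranges: [-3.11, 3.11], [-0.84, 2.01], [0.21, 2.61], [-1.34, 4.49], [0.05, 2.63], [-2.56, 2.56]. Speed limits (rad/s): [2.57, 2.57, 3.14, 3.14, 3.14, 3.14].

INTERFACE

Orientations are given as a rotation vector (axis times angle).
In Python, from workcell import ctrl, read_camera, sign_off gives the robot as it stands.
- The arm moves only by the tool carry_out, never from a script. Its argument "deltas" is a list of rows, each a list of 7 numbers: the turn, a rotation vector about the world's x, y, z in units of 8 degrees (1.0 is 8 degrees), then the shift along the world's x, y, z in units of 25 mm (1.0 is 25 mm), then the finger opening in mm, from 0 to 85.4. A call has 1 to 12 rows; each row is the pose to reach, as a shift and turn from the pose measured when the call began; what a row does not reach only later rows make up. A row lasts 1/8 s, in which the tool goes at most 62.5 mm and 10.7 degrees, less where a joint would pass 70% of its speed; a pose out of reach is approached as far as the arm can. A call with a gripper value outside its range is refused whole. The fingers move at their own pace and stop on an object; "squeeze" is the grip in N (left out, the last holds). Time passes only in rows, so rows that repeat a pose let the fingers close. It gives the time, the measured TCP pose, the force and the opening at its end, in the units of the state.
- ctrl.state(): the state, without advancing time (a new reading comes with each control period).
- read_camera(name): name is "scene" or "top" or "wrist"; returns a dict with "frame" (400x640x3 uint8, red, green, blue), "z_map" (400x640 float32, m along the optical axis (not along the pixel's ray), 0 where there is no reading), "K" (3x3 intrinsics, pixels), "D" ([k1, k2, p1, p2, k3] as OpenCV has them; the pictures are not rectified), "rvec" (rotation vector, rad) and "tvec" (3), from world to camera coordinates, as OpenCV has them; the wrist camera has in their place "hand_eye" (4x4, takes a point from camera to tool coordinates, whose origin is the TCP and whose axes are the tool frame's). Camera axes: x right, y down, z forward; pixel columns grow to the right and rows downward; lengths in m; the calibration is good to about 2 mm. A picture is of the moment at which its call begins: read the wrist's pose just before it.
- sign_off(): hands the job in, once; it reports no verdict.
The state is a dict: "time_s": time; "joint_positions": joint angles; "qvel": joint speeds; "joint_torque": joint torques, N m; "ee_pos": TCP position; "eef_rot": TCP orientation; "wrist_force": force on the tool from outside, world axes, zero at the start; "moment": the same for the moment, N m; "gripper_width": finger opening in m.
Only numpy, scipy, OpenCV 4.12 (cv2) and the standard library are available. Lean on these libraries where they do the work, as an engineer would, in place of code of your own. Each camera call takes 0.05 s, during which the arm holds its last target. There are 200 camera calls.

## Working session

There is one attempt and no reset: what is moved stays moved. The work goes in short steps, Python scripts to look and compute and a tool call to move; the robot and the scene stay as the last step left them, time stands still between calls to the robot, and variables do not carry over. Pictures are saved under pics/ and viewed, about 12 in all and at most 16, crops included, and the job is handed in when it is done.

Besides the shell and the picture viewer there is one more tool, called after "Call:" as name([rows], argument=value, ...), one row to a line, values as JSON. carry_out: Moves the arm, as the interface text tells. Its arguments: {"type":"object","properties":{"deltas":{"type":"array"},"squeeze":{"type":"number"}},"required":["deltas"]}

```bash
mkdir -p pics
cat > h.py <<'E'
import numpy as np, cv2
from workcell import ctrl, read_camera, sign_off
def save(c,n):
    cv2.imwrite(f'pics/{n}.png',c['frame'][:,:,::-1]); np.savez(f'{n}.npz',**c)
def px2w(c,u,v,z):
    "pixel -> world point on plane at height z"
    R=cv2.Rodrigues(np.array(c['rvec'],float))[0]; t=np.array(c['tvec'],float).ravel()
    p=cv2.undistortPoints(np.array([[[u,v]]],float),np.array(c['K']),np.array(c['D'],float)).ravel()
    d=R.T@np.array([p[0],p[1],1]); o=-R.T@t
    return o+d*(z-o[2])/d[2]
E
python3 - <<'E'
from h import *
print(ctrl.state(), ctrl.tip_extent)
for n in ('top','scene'):
    c=read_camera(n); save(c,n+'0'); print(n,np.array(c['tvec']).ravel(),np.array(c['rvec']).ravel(),c['K'])
E
```

```text
{'time_s': 0.0, 'joint_positions': array([ 1.13000207e+00,  3.20313429e-01,  1.56567341e+00,  1.67855570e-05,
        1.25736765e+00, -1.99984278e-02]), 'qvel': array([-7.15559893e-04,  9.61571546e-04,  9.83054189e-04,  8.41477372e-04,
        4.90519634e-05,  6.46206860e-04]), 'joint_torque': array([-2.65484297e-03, -4.15526891e+01, -2.34159690e+01, -4.82594842e-04,
        8.54266546e-03, -2.01128927e-07]), 'ee_pos': array([0.23469062, 0.52445301, 0.24947203]), 'eef_rot': array([-1.54719728,  0.33046265, -0.32980211]), 'wrist_force': array([0.2784551 , 0.38156655, 0.49871752]), 'moment': array([ 0.05183611, -0.01971967, -0.01307488]), 'gripper_width': 0.0853100962099442} 0.019
top [-0.01756167  0.56064433  0.97867345] [ 2.18330387 -2.1686342   0.09957836] [[441.25821961   0.         315.73139614]
 [  0.         441.25821961 200.48052513]
 [  0.           0.           1.        ]]
scene [-0.1448121  -0.2447494   1.42620593] [ 1.82193928  1.33330814 -0.71655358] [[452.44521438   0.         321.89729102]
 [  0.         452.44521438 202.05707059]
 [  0.           0.           1.        ]]
```

View pics/top0.png

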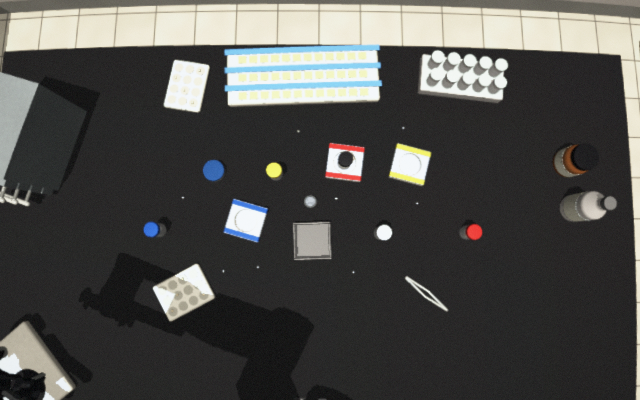

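View pics/scene0.png

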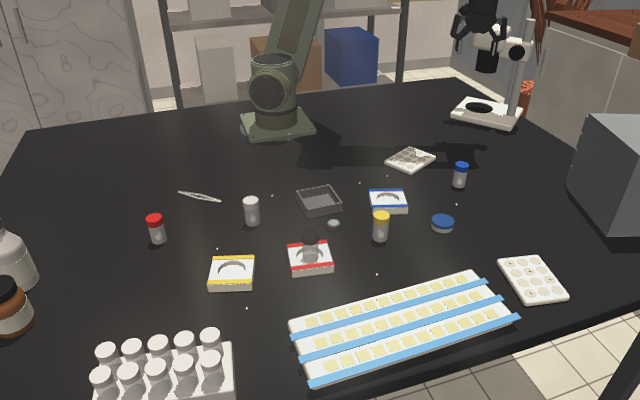

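Run:
```python
from h import *
c=dict(np.load('top0.npz')); hsv=cv2.cvtColor(c['frame'],cv2.COLOR_RGB2HSV)
for n,(u,v) in dict(red=(474,232),yel=(274,170),blue=(151,229),white=(384,232),black=(346,159),tin=(213,170),disk=(310,201)).items():
    print(n,px2w(c,u,v,0.06 if n not in('tin','disk') else .018).round(4), c['z_map'][v,u])
for n,(u,v) in dict(hr=(345,162),hy=(410.5,164.5),hb=(246,220)).items(): print(n,px2w(c,u,v,.018).round(4))
print('tray',px2w(c,312,241,.025))
im=cv2.resize(c['frame'][130:270,135:500,::-1],None,fx=2.19,fy=2.19,interpolation=cv2.INTER_CUBIC)
a=cv2.resize(c['frame'][130:270,135:320,::-1],None,fx=4,fy=4,interpolation=cv2.INTER_CUBIC)
b=cv2.resize(c['frame'][130:270,310:495,::-1],None,fx=4,fy=4,interpolation=cv2.INTER_CUBIC)
cv2.imwrite('pics/a.png',a);cv2.imwrite('pics/b.png',b)
```

```text
red [ 0.49   -0.3644  0.06  ] 0.9633861
yel [0.6247 0.079  0.06  ] 0.9740304
blue [0.4917 0.3505 0.06  ] 0.9597486
white [ 0.4894 -0.1636  0.06  ] 0.9645951
black [ 0.6505 -0.0803  0.06  ] 0.96807754
tin [0.6307 0.2249 0.018 ] 1.0153884
disk [ 0.5601 -0.0007  0.018 ] 1.0182867
hr [ 0.6512 -0.0809  0.018 ]
hy [ 0.6468 -0.2333  0.018 ]
hb [0.5155 0.1455 0.018 ]
tray [ 0.46881614 -0.00596565  0.025     ]
```

View pics/a.png

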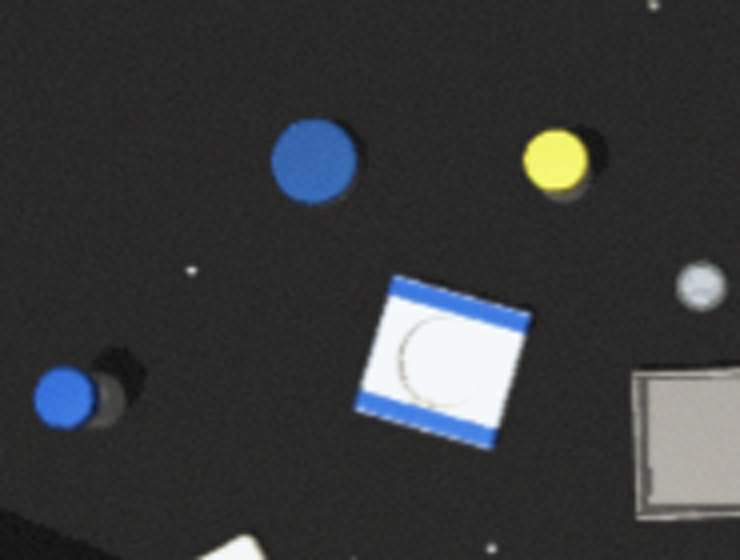

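View pics/b.png

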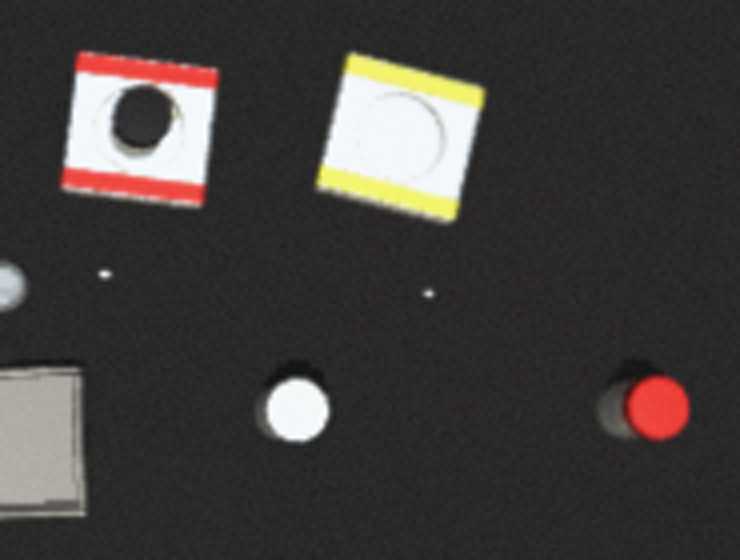

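Run:
```python
from h import *
c=dict(np.load('top0.npz'))
f=lambda o,u,v,z: px2w(c,o+(u+.5)/4-.5,130+(v+.5)/4-.5,z)[:2].round(4)
print('blue',f(135,65.5,398,.06),'yel',f(135,556,160,.06),'red',f(310,657.5,408,.06),'white',f(310,297,409.5,.06),'black',f(310,141,117,.068))
print('hb',f(135,443.5,361,.018),'hr',f(310,140.5,129,.018),'hy',f(310,401,137.5,.018),'tin',f(135,314,161,.018))
print('tray',(f(135,632,370,.025)+f(135,640,518,.025)+f(310,80,367,.025)+f(310,85,516,.025))/4)
s=ctrl.state(); print(cv2.Rodrigues(s['eef_rot'])[0].round(3))
# camera check with scene: base/height by depth
R=cv2.Rodrigues(c['rvec'])[0];t=c['tvec'].ravel()
for u,v in [(474,232),(274,170),(346,159),(384,232),(312,241),(330,240),(100,200)]:
    p=cv2.undistortPoints(np.array([[[u,v]]],float),c['K'],c['D']).ravel();z=c['z_map'][v,u]
    print((u,v),(R.T@(np.array([p[0],p[1],1])*z-t)).round(4))
```

```text
blue [0.4915 0.3505] yel [0.6255 0.0799] red [ 0.4908 -0.3644] white [ 0.4894 -0.1634] black [ 0.6492 -0.0772]
hb [0.5158 0.1466] hr [ 0.6515 -0.0803] hy [ 0.6479 -0.2318] tin [0.631  0.2246]
tray [ 0.470475 -0.0058  ]
[[ 0.913 -0.001  0.409]
 [-0.409 -0.001  0.913]
 [-0.    -1.    -0.002]]
(474, 232) [ 0.49   -0.3644  0.06  ]
(274, 170) [0.6245 0.0789 0.061 ]
(346, 159) [ 0.6487 -0.0796  0.0693]
(384, 232) [ 0.4894 -0.1639  0.0585]
(312, 241) [ 0.4688 -0.0058  0.0044]
(330, 240) [ 0.4713 -0.0466  0.0257]
(100, 200) [ 0.561   0.5035 -0.0036]
```

Call:
carry_out([
  [0,0,0,2,-3,0,60],
  [0,0,0,16.6,-24.1,-4,60],
  [0,0,0,16.6,-24.1,-4,60],
  [0,0,0,16.6,-24.1,-4,60],
  [0,0,0,16.6,-24.1,-4,60],
  [0,0,0,16.6,-24.1,-4,60],
  [0,0,0,16.6,-24.1,-4,60],
  [0,0,0,16.6,-24.1,-4,60],
  [0,0,0,16.6,-24.1,-4,60],
  [0,0,0,16.6,-24.1,-4,60],
  [0,0,0,16.6,-24.1,-4,60],
  [0,0,0,16.6,-24.1,-4,60],
], squeeze=25)

```text
time_s: 1.6
ee_pos: [0.6505, -0.0802, 0.1485]
eef_rot: [-1.547, 0.332, -0.33]
wrist_force: [1.2, 0.3, 0.3]
gripper_width: 0.0599
```

Run:
```python
from h import *
s=ctrl.state(); c=read_camera('wrist'); save(c,'w0'); print(c['hand_eye'])
H=c['hand_eye']; Ri=H[:3,:3].T
# project tool points: TCP line at cap top height
for zc in (0.068,0.018):
    p=Ri@(np.array([0,s['ee_pos'][2]-zc,0])-H[:3,3]); print(p, cv2.projectPoints(p.reshape(1,3),np.zeros(3),np.zeros(3),c['K'],c['D'])[0].ravel())
```

```text
[[ 2.86568744e-04  9.65669842e-01  2.59772351e-01 -6.55203313e-02]
 [-5.87625519e-04 -2.59772155e-01  9.65669758e-01 -1.24268587e-01]
 [ 9.99999786e-01 -4.29379632e-04  4.93009662e-04  6.68502817e-04]
 [ 0.00000000e+00  0.00000000e+00  0.00000000e+00  1.00000000e+00]]
[-0.00077007  0.01006932  0.21479159] [314.3180386 211.9778768]
[-0.00079946 -0.00291929  0.26307508] [314.51170492 191.41705468]
```

View pics/w0.png

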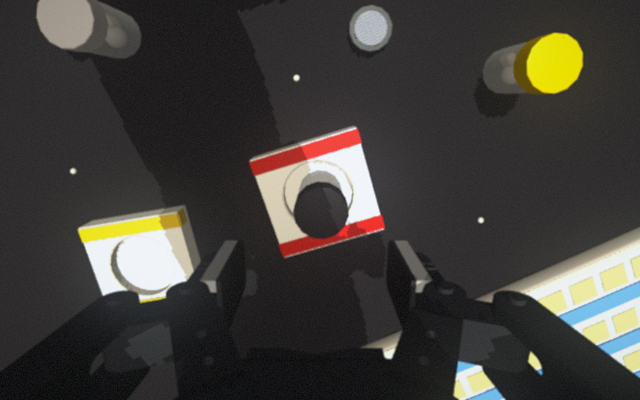

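Call:
carry_out([
  [0,0,0,0.05,0.1,-1.2,60],
  [0,0,0,0.05,0.1,-2.4,60],
  [0,0,0,0.05,0.1,-3.2,60],
  [0,0,0,0.05,0.1,-3.6,60],
  [0,0,0,0.05,0.1,-3.6,45],
  [0,0,0,0.05,0.1,-3.6,38],
  [0,0,0,0.05,0.1,-3.6,33],
  [0,0,0,0.05,0.1,-3.6,28],
  [0,0,0,0.05,0.1,-3.6,28],
  [0,0,0,0.05,0.1,-3.6,28],
], squeeze=30)

```text
time_s: 2.9
ee_pos: [0.6556, -0.0828, 0.0584]
eef_rot: [-1.55, 0.329, -0.337]
wrist_force: [-0.6, 2.1, 5.9]
gripper_width: 0.0334
```

Run:
```python
from h import *
s=ctrl.state(); print(s)
c=read_camera('wrist'); save(c,'w1'); print(ctrl.state()['ee_pos'])
```

```text
{'time_s': 2.9, 'joint_positions': array([-0.14082557,  0.60948847,  1.59703475, -0.00607976,  0.93043305,
       -1.28364993]), 'qvel': array([ 1.07845700e-03, -1.07987865e-04, -1.27591840e-03, -7.36766828e-06,
       -5.12861836e-04, -6.66832861e-04]), 'joint_torque': array([-1.21323656e+00, -4.85321367e+01, -1.74005038e+01, -4.82145958e-01,
        2.02170055e-02, -9.43777675e-03]), 'ee_pos': array([ 0.65560562, -0.0828    ,  0.05837192]), 'eef_rot': array([-1.54959323,  0.32909922, -0.33697647]), 'wrist_force': array([-0.55167994,  2.0918882 ,  5.89913861]), 'moment': array([ 0.34208192, -0.05099435, -0.02207878]), 'gripper_width': 0.033389623839336184}
[ 0.65560212 -0.08281737  0.05837802]
```

View pics/w1.png

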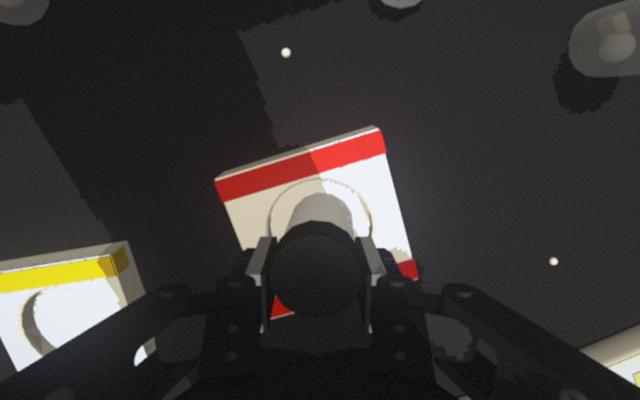

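Call:
carry_out([
  [0,0,0,0,0,0.3,28],
  [0,0,0,0,0,0.8,28],
  [0,0,0,0,0,1.6,28],
  [0,0,0,0,0,2.4,28],
  [0,0,0,-1.2,0.5,3,28],
  [0,0,0,-3,1.2,3,28],
  [0,0,0,-5,2.1,3,28],
  [0,0,0,-6.6,2.8,3,28],
  [0,0,0,-7.4,3.1,3,28],
  [0,0,0,-7.4,3.1,2.2,28],
  [0,0,0,-7.4,3.1,1.4,28],
  [0,0,0,-7.4,3.1,1,28],
])

```text
time_s: 4.45
ee_pos: [0.4702, -0.0054, 0.083]
eef_rot: [-1.55, 0.33, -0.336]
wrist_force: [-0.9, 0.2, -0.5]
gripper_width: 0.0331
```

Run:
```python
from h import *
print(ctrl.state()['ee_pos'])
c=read_camera('wrist'); d=read_camera('scene')
a=c['frame'][:,:,::-1]; b=cv2.resize(d['frame'][130:290,200:440,::-1],(600,400))
cv2.imwrite('pics/m1.png',cv2.resize(np.hstack([a,b]),(800,258)))
print(ctrl.state()['wrist_force'])
```

```text
[ 0.47020209 -0.00537846  0.08303861]
[-1.0778047  -0.12512673 -0.27289311]
```

View pics/m1.png

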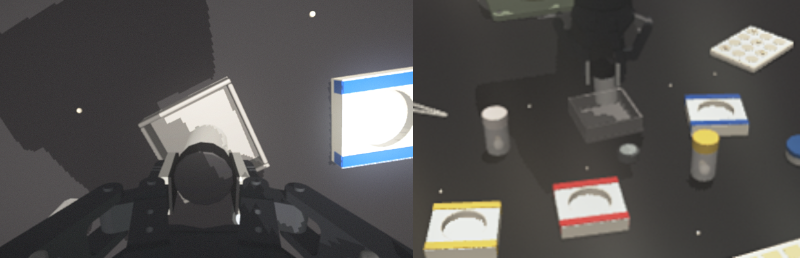

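Call:
carry_out([
  [0,0,0,0,0,-0.4,28],
  [0,0,0,0,0,-0.7,28],
  [0,0,0,0,0,-0.9,28],
  [0,0,0,0,0,-1.0,28],
  [0,0,0,0,0,-1.08,28],
  [0,0,0,0,0,-1.12,28],
  [0,0,0,0,0,-1.16,28],
  [0,0,0,0,0,-1.16,28],
])

```text
time_s: 5.55
ee_pos: [0.4704, -0.0054, 0.0543]
eef_rot: [-1.55, 0.33, -0.336]
wrist_force: [-0.5, -0.2, 3.2]
gripper_width: 0.0327
```

Call:
carry_out([
  [0,0,0,0,0,0,36],
  [0,0,0,0,0,0,45],
  [0,0,0,0,0,0,60],
  [0,0,0,0,0,0,60],
  [0,0,0,0,0,0.5,60],
  [0,0,0,0,0,1.5,60],
  [0,0,0,0,0,3,60],
  [0,0,0,0,0,4,60],
  [0,0,0,0,0,4,60],
])

```text
time_s: 6.68
ee_pos: [0.4717, -0.0054, 0.1567]
eef_rot: [-1.549, 0.326, -0.341]
wrist_force: [0.2, 0.9, 0.7]
gripper_width: 0.0599
```

Run:
```python
from h import *
d=read_camera('scene')
cv2.imwrite('pics/m2.png',cv2.resize(d['frame'][130:290,100:440,::-1],(800,376)))
```

```text
(no output)
```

View pics/m2.png

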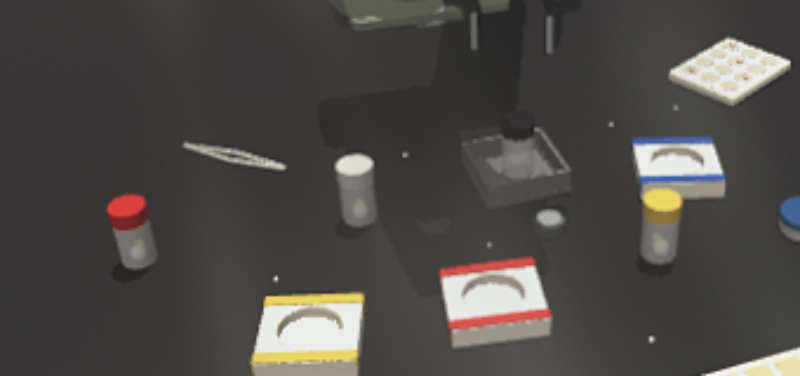

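Call:
carry_out([
  [0,0,0,0.1,-1,0,60],
  [0,0,0,0.2,-3,0,60],
  [0,0,0,0.3,-5.4,0,60],
  [0,0,0,0.4,-7.8,0,60],
  [0,0,0,0.6,-10.2,0,60],
  [0,0,0,0.7,-12.4,0,60],
  [0,0,0,0.8,-13.8,0,60],
  [0,0,0,0.8,-14.3,0,60],
  [0,0,0,0.8,-14.3,0,60],
])

```text
time_s: 7.85
ee_pos: [0.4901, -0.3625, 0.154]
eef_rot: [-1.548, 0.331, -0.337]
wrist_force: [-0.3, 0.7, -0.2]
gripper_width: 0.0601
```

```bash
cat >> h.py <<'E'
def cap(hlo,hhi,zt=.06):
    "cap-top centre in world from the wrist camera, by hue; prints offset from TCP in m"
    s=ctrl.state(); c=read_camera('wrist'); hsv=cv2.cvtColor(c['frame'],cv2.COLOR_RGB2HSV)
    R=cv2.Rodrigues(s['eef_rot'])[0]; H=c['hand_eye']; Rw=R@H[:3,:3]; o=R@H[:3,3]+s['ee_pos']
    v,u=np.nonzero((hsv[...,0]>=hlo)&(hsv[...,0]<=hhi)&(hsv[...,1]>150)&(hsv[...,2]>60))
    p=cv2.undistortPoints(np.stack([u,v],1).astype(float)[:,None],c['K'],c['D'])[:,0]
    d=np.c_[p,np.ones(len(p))]@Rw.T; w=o+d*((zt-o[2])/d[:,2])[:,None]
    w=w[np.linalg.norm(w[:,:2]-s['ee_pos'][:2],axis=1)<.04]
    (x,y),r=cv2.minEnclosingCircle(w[:,:2].astype(np.float32))
    print('ee',s['ee_pos'],'cap circle',x,y,r,'mean',w.mean(0)[:2],len(w),'delta units',((np.array([x,y])-s['ee_pos'][:2])/.025).round(2))
E
python3 -c "
from h import *
cap(0,8)"
```

```text
ee [ 0.49008754 -0.36253871  0.15401455] cap circle 0.49161481857299805 -0.3641817569732666 0.018142763525247574 mean [ 0.49151414 -0.36395615] 2215 delta units [ 0.06 -0.07]
```

Call:
carry_out([
  [0,0,0,0.06,-0.07,-1,60],
  [0,0,0,0.06,-0.07,-2.2,60],
  [0,0,0,0.06,-0.07,-3.2,60],
  [0,0,0,0.06,-0.07,-3.9,60],
  [0,0,0,0.06,-0.07,-4.16,60],
  [0,0,0,0.06,-0.07,-4.16,45],
  [0,0,0,0.06,-0.07,-4.16,38],
  [0,0,0,0.06,-0.07,-4.16,33],
  [0,0,0,0.06,-0.07,-4.16,28],
  [0,0,0,0.06,-0.07,-4.16,28],
  [0,0,0,0.06,-0.07,-4.16,28],
])

```text
time_s: 9.28
ee_pos: [0.4922, -0.364, 0.0514]
eef_rot: [-1.549, 0.328, -0.338]
wrist_force: [0.8, -0.7, 6.7]
gripper_width: 0.0329
```

Call:
carry_out([
  [0,0,0,0,0,0.3,28],
  [0,0,0,0,0,0.9,28],
  [0,0,0,0,0,1.8,28],
  [0,0,0,0.3,0.6,2.6,28],
  [0,0,0,1.1,2,3,28],
  [0,0,0,2.2,4,3,28],
  [0,0,0,3.4,6,3,28],
  [0,0,0,4.5,8,3,28],
  [0,0,0,5.6,10,3,28],
  [0,0,0,6.2,11,3,28],
  [0,0,0,6.37,11.35,2.5,28],
  [0,0,0,6.37,11.35,2,28],
])

```text
time_s: 10.78
ee_pos: [0.6509, -0.0804, 0.1005]
eef_rot: [-1.549, 0.329, -0.337]
wrist_force: [-0.9, -0.0, -0.9]
gripper_width: 0.0333
```

Run:
```python
from h import *
print(ctrl.state()['ee_pos'])
c=read_camera('wrist'); d=read_camera('scene')
a=c['frame'][:,:,::-1]; b=cv2.resize(d['frame'][130:290,200:440,::-1],(600,400))
cv2.imwrite('pics/m3.png',cv2.resize(np.hstack([a,b]),(800,258)))
```

```text
[ 0.650896   -0.08036243  0.10048761]
```

View pics/m3.png

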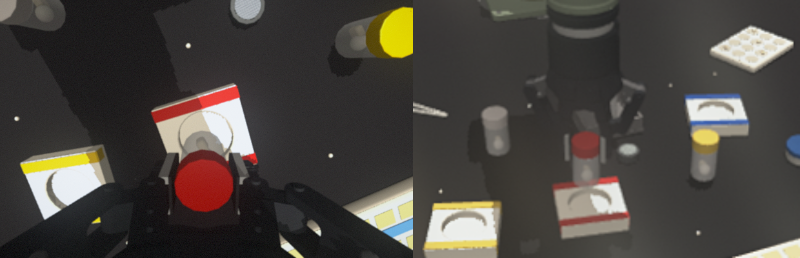

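Call:
carry_out([
  [0,0,0,0.02,0,-0.5,28],
  [0,0,0,0.02,0,-0.9,28],
  [0,0,0,0.02,0,-1.2,28],
  [0,0,0,0.02,0,-1.4,28],
  [0,0,0,0.02,0,-1.52,28],
  [0,0,0,0.02,0,-1.6,28],
  [0,0,0,0.02,0,-1.64,28],
  [0,0,0,0.02,0,-1.66,28],
  [0,0,0,0.02,0,-1.66,28],
])

```text
time_s: 12.0
ee_pos: [0.6504, -0.0815, 0.0594]
eef_rot: [-1.55, 0.332, -0.336]
wrist_force: [-2.8, -0.4, 7.4]
gripper_width: 0.0334
```

Contact felt gently (7 N). Release and rise, then over to the yellow vial.

Call:
carry_out([
  [0,0,0,0,0,0,36],
  [0,0,0,0,0,0,45],
  [0,0,0,0,0,0,60],
  [0,0,0,0,0,0,60],
  [0,0,0,0,0,0.5,60],
  [0,0,0,0,0,1.5,60],
  [0,0,0,0,0,2.8,60],
  [0,0,0,-0.1,0.6,3.9,60],
  [0,0,0,-0.4,2.4,4,60],
  [0,0,0,-0.8,4.6,4,60],
  [0,0,0,-1,6.1,4,60],
  [0,0,0,-1,6.45,4,60],
])

```text
time_s: 13.5
ee_pos: [0.6252, 0.082, 0.1605]
eef_rot: [-1.549, 0.328, -0.335]
wrist_force: [0.2, -0.5, 0.6]
gripper_width: 0.0595
```

Run:
```python
from h import *
cap(22,34)
d=read_camera('scene'); a=d['frame'][130:290,200:440,::-1]
c=read_camera('wrist')['frame'][:,:,::-1]
cv2.imwrite('pics/m4.png',cv2.resize(np.hstack([c,cv2.resize(a,(600,400))]),(800,258)))
```

```text
ee [0.62517834 0.0819584  0.16046215] cap circle 0.626670241355896 0.0819677859544754 0.018460575491189957 mean [0.62638684 0.0819256 ] 2149 delta units [0.06 0.  ]
```

View pics/m4.png

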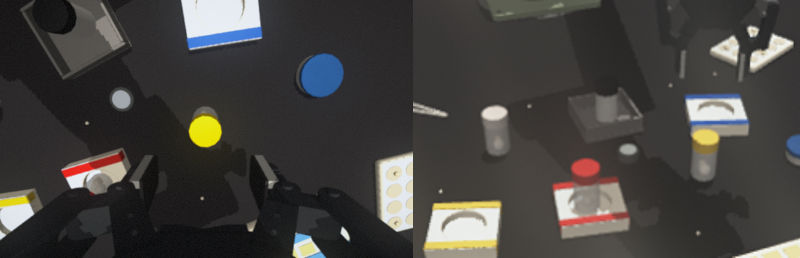

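Call:
carry_out([
  [0,0,0,0.06,0,-1,60],
  [0,0,0,0.06,0,-2.2,60],
  [0,0,0,0.06,0,-3.4,60],
  [0,0,0,0.06,0,-4.1,60],
  [0,0,0,0.06,0,-4.4,60],
  [0,0,0,0.06,0,-4.4,45],
  [0,0,0,0.06,0,-4.4,38],
  [0,0,0,0.06,0,-4.4,33],
  [0,0,0,0.06,0,-4.4,28],
  [0,0,0,0.06,0,-4.4,28],
  [0,0,0,0.06,0,-4.4,28],
])

```text
time_s: 15.02
ee_pos: [0.628, 0.0795, 0.0511]
eef_rot: [-1.549, 0.329, -0.338]
wrist_force: [-0.5, -0.7, 5.7]
gripper_width: 0.0327
```

Call:
carry_out([
  [0,0,0,0,0,0.3,28],
  [0,0,0,0,0,0.9,28],
  [0,0,0,0,0,2,28],
  [0,0,0,0,0,3.4,28],
  [0,0,0,0,-0.4,4.6,28],
  [0,0,0,0.1,-1.8,5,28],
  [0,0,0,0.3,-4,5,28],
  [0,0,0,0.4,-6.4,5,28],
  [0,0,0,0.6,-8.8,5,28],
  [0,0,0,0.7,-11,5,28],
  [0,0,0,0.8,-12.2,5,28],
  [0,0,0,0.8,-12.45,4.6,28],
])

```text
time_s: 16.52
ee_pos: [0.6483, -0.2339, 0.167]
eef_rot: [-1.549, 0.329, -0.342]
wrist_force: [0.0, 1.1, 0.1]
gripper_width: 0.0332
```

Call:
carry_out([
  [0,0,0,0,0.08,-1,28],
  [0,0,0,0,0.08,-2,28],
  [0,0,0,0,0.08,-3,28],
  [0,0,0,0,0.08,-3.6,28],
  [0,0,0,0,0.08,-3.9,28],
  [0,0,0,0,0.08,-4.05,28],
  [0,0,0,0,0.08,-4.15,28],
  [0,0,0,0,0.08,-4.22,28],
  [0,0,0,0,0.08,-4.28,28],
  [0,0,0,0,0.08,-4.32,28],
  [0,0,0,0,0.08,-4.33,28],
])

```text
time_s: 17.9
ee_pos: [0.6485, -0.2321, 0.0592]
eef_rot: [-1.55, 0.328, -0.343]
wrist_force: [-1.2, 0.0, 1.3]
gripper_width: 0.0327
```

Call:
carry_out([
  [0,0,0,0,0,-0.03,28],
  [0,0,0,0,0,-0.03,28],
  [0,0,0,0,0,-0.03,36],
  [0,0,0,0,0,-0.03,45],
  [0,0,0,0,0,-0.03,60],
  [0,0,0,0,0,-0.03,60],
  [0,0,0,0,0,0.5,60],
  [0,0,0,0,0,1.5,60],
  [0,0,0,0,0,2.8,60],
  [0,0,0,0,0,4.2,60],
  [0,0,0,0,0,5,60],
])

```text
time_s: 19.27
ee_pos: [0.6493, -0.2324, 0.1877]
eef_rot: [-1.55, 0.325, -0.346]
wrist_force: [0.6, 0.1, -0.7]
gripper_width: 0.0597
```

Run:
```python
from h import *
d=read_camera('scene'); a=d['frame'][130:290,200:440,::-1]
c=read_camera('wrist')['frame'][:,:,::-1]
cv2.imwrite('pics/m5.png',cv2.resize(np.hstack([c,cv2.resize(a,(600,400))]),(800,258)))
```

```text
(no output)
```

View pics/m5.png

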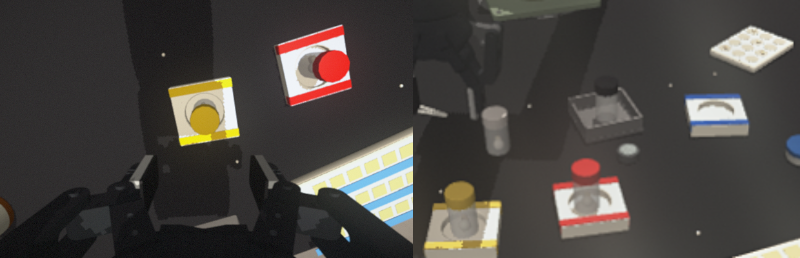

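Call:
carry_out([
  [0,0,0,-0.2,0.8,0,60],
  [0,0,0,-0.7,2.7,0,60],
  [0,0,0,-1.4,5.1,0,60],
  [0,0,0,-2,7.5,0,60],
  [0,0,0,-2.7,9.9,0,60],
  [0,0,0,-3.3,12.3,0,60],
  [0,0,0,-4,14.7,0,60],
  [0,0,0,-4.6,17.1,0,60],
  [0,0,0,-5.3,19.5,0,60],
  [0,0,0,-5.9,21.7,-0.6,60],
  [0,0,0,-6.2,23,-1.2,60],
  [0,0,0,-6.31,23.3,-1.3,60],
])

```text
time_s: 20.88
ee_pos: [0.4893, 0.3515, 0.1537]
eef_rot: [-1.554, 0.323, -0.343]
wrist_force: [0.3, -0.4, -0.0]
gripper_width: 0.0604
```

```bash
python3 -c "
from h import *
cap(100,125)"
```

```text
ee [0.48930857 0.35146996 0.15366023] cap circle 0.49263590574264526 0.35406383872032166 0.01846560463309288 mean [0.492379   0.35402552] 2229 delta units [0.13 0.1 ]
```

Call:
carry_out([
  [0,0,0,0.1,0.06,-1,60],
  [0,0,0,0.1,0.06,-2.2,60],
  [0,0,0,0.1,0.06,-3.2,60],
  [0,0,0,0.1,0.06,-3.9,60],
  [0,0,0,0.1,0.06,-4.13,60],
  [0,0,0,0.1,0.06,-4.13,45],
  [0,0,0,0.1,0.06,-4.13,38],
  [0,0,0,0.1,0.06,-4.13,33],
  [0,0,0,0.1,0.06,-4.13,28],
  [0,0,0,0.1,0.06,-4.13,28],
  [0,0,0,0.1,0.06,-4.13,28],
])

```text
time_s: 22.3
ee_pos: [0.4929, 0.353, 0.052]
eef_rot: [-1.552, 0.322, -0.345]
wrist_force: [-0.3, -0.5, 5.2]
gripper_width: 0.0331
```

Call:
carry_out([
  [0,0,0,0,0,0.3,28],
  [0,0,0,0,0,0.9,28],
  [0,0,0,0,0,1.8,28],
  [0,0,0,0,-0.4,2.7,28],
  [0,0,0,0.2,-1.6,3,28],
  [0,0,0,0.4,-3.4,3,28],
  [0,0,0,0.6,-5.2,3,28],
  [0,0,0,0.8,-7,3,28],
  [0,0,0,0.9,-8,3,28],
  [0,0,0,0.92,-8.26,2.5,28],
  [0,0,0,0.92,-8.26,2,28],
  [0,0,0,0.92,-8.26,2,28],
])

```text
time_s: 23.8
ee_pos: [0.5148, 0.1473, 0.1004]
eef_rot: [-1.553, 0.323, -0.342]
wrist_force: [0.6, -0.1, -0.8]
gripper_width: 0.033
```

Call:
carry_out([
  [0,0,0,0.04,-0.03,-0.5,28],
  [0,0,0,0.04,-0.03,-0.9,28],
  [0,0,0,0.04,-0.03,-1.2,28],
  [0,0,0,0.04,-0.03,-1.38,28],
  [0,0,0,0.04,-0.03,-1.48,28],
  [0,0,0,0.04,-0.03,-1.55,28],
  [0,0,0,0.04,-0.03,-1.6,28],
  [0,0,0,0.04,-0.03,-1.64,28],
  [0,0,0,0.04,-0.03,-1.64,28],
])

```text
time_s: 24.92
ee_pos: [0.516, 0.1465, 0.06]
eef_rot: [-1.553, 0.323, -0.343]
wrist_force: [-1.8, -0.1, 3.3]
gripper_width: 0.0326
```

Call:
carry_out([
  [0,0,0,0,0,0,36],
  [0,0,0,0,0,0,45],
  [0,0,0,0,0,0,60],
  [0,0,0,0,0,0,60],
  [0,0,0,0,0,0.5,60],
  [0,0,0,0,0,1.5,60],
  [0,0,0,0,0,2.8,60],
  [0,0,0,0,0,4.2,60],
  [0,0,0,-0.8,1,5.5,60],
  [0,0,0,-2,3,6,60],
  [0,0,0,-3.5,5,6,60],
  [0,0,0,-4,6,6,60],
])

```text
time_s: 26.42
ee_pos: [0.4141, 0.2984, 0.2114]
eef_rot: [-1.552, 0.32, -0.341]
wrist_force: [0.1, 0.5, 0.2]
gripper_width: 0.0601
```

Call:
carry_out([
  [0,0,0,-1,2,0,60],
  [0,0,0,-2,4,0,60],
  [0,0,0,-2,5,0,60],
  [0,0,0,-2,5,0,60],
])

```text
time_s: 26.92
ee_pos: [0.3637, 0.4249, 0.2119]
eef_rot: [-1.551, 0.318, -0.34]
wrist_force: [0.2, -0.6, 0.0]
gripper_width: 0.0597
```

Run:
```python
from h import *
d=read_camera('scene'); a=d['frame'][120:300,100:500,::-1]
t=read_camera('top'); save(t,'topf'); b=t['frame'][130:270,135:500,::-1]
cv2.imwrite('pics/m6.png',np.vstack([cv2.resize(a,(640,288)),cv2.resize(b,(640,246))]))
for n,u in (('white',(360,208,410,256)),('tin',(195,150,232,190))):
    c0=np.load('top0.npz')['frame'];x0,y0,x1,y1=u
    print(n,np.abs(c0[y0:y1,x0:x1].astype(int)-t['frame'][y0:y1,x0:x1]).mean())
```

```text
white 2.4280555555555554
tin 2.5963963963963965
```

View pics/m6.png

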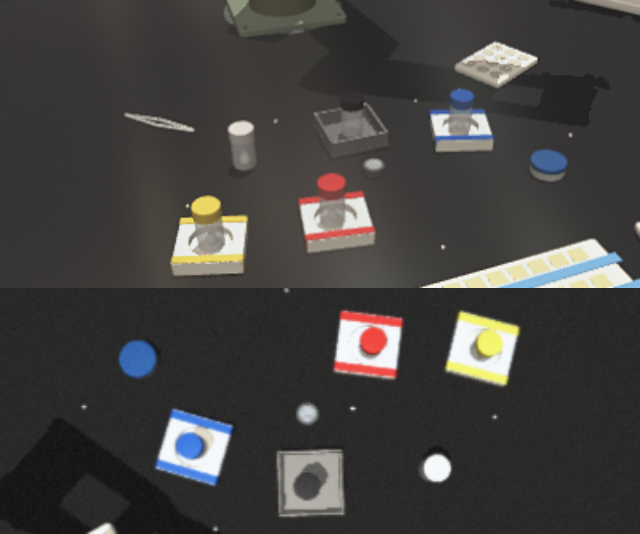

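All four vials stand upright in their places, and the white vial and the tin have not moved, so I'm handing in.

```bash
python3 -c "
from h import *
print(sign_off())"
```

```text
the job is handed in; nothing more can be done
None
```

The job is done and handed in at about 27 s of the 93 s allowed. I moved the black-capped vial to the returns tray first. Then I placed the red, yellow and blue vials, in that order, in the wells of their own colours.

- **Placing:** each vial was lowered slowly until light contact, with wrist force readings of 1–8 N, before I let go. Nothing was dropped or tipped.
- **Last checks:** the final scene and top pictures show all four vials upright in the right places and the gripper clear of them. The areas around the white vial and the tin match the first picture to within image noise.
- **Disagreements:** while gripping the black vial, the measured tool position was about 6 mm off the commanded one, for a reason I did not find. The lift and placing then went normally. The top and wrist cameras differed by about 3 mm on the blue vial, and I aimed between the two.

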